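# Clear and set the kiln vent selector

## Robot

A 6-joint arm with a two-finger parallel gripper is mounted at the origin on the work surface. World frame = base frame: x ahead of the robot, y to its left, z up, the work surface at z = 0. Lengths are in mm, angles in rad, forces in N, time in s.
With the tool pointing down it reaches from about 400 to 925 mm from the base axis. Payload 12.5 kg.
Tool frame: the origin (TCP) lies at the centre of the arm's flange, where the gripper is bolted on; the fingertips stand 190 mm ahead of it and the grasp point (between the pads) lies env.grip_point_offset ahead of it (env.grip_point_offset is the distance from the TCP to the grasp point, in mm); z points along the fingers, x is the direction in which the jaws open and shut, and the axes are right-handed (so a half turn about z gives the same grasp; the last joint's range is limited). The gripper opens to 95 mm and grips with 3 to 60 N. Pads are 20 mm wide; open, the fingers measure 119 mm over their backs; the gripper's body (75 mm by 180 mm) begins 59 mm behind the grasp point.
Start: joints at [-1.38, 0.491, 1.559, -0, 1.092, -0.106], TCP at [182.808, -597.667, 404.761] pointing down, gripper open.
Joint ranges: [-3.1, 3.1], [-0.84, 2.19], [0.05, 2.79], [-1.13, 4.28], [0.06, 2.93], [-2.69, 2.69]. Speed limits (rad/s): [2.22, 2.22, 2.79, 3.14, 3.14, 3.14].

## Interface

Orientations are given as [roll, pitch, yaw] about the fixed x, y, z axes, in that order (R = Rz(yaw) Ry(pitch) Rx(roll)).
In Python, from cell import state, read_camera, camera_model, job_done, env gives the robot as it stands.
- The arm moves only by the tool arm_command, never from a script. Its argument "steps" is a list of rows, each a list of 6 numbers: the shift along the tool's x, y, z in cm, then the turn, a rotation vector about the tool's x, y, z in degrees. In form: [[dx, dy, dz, rx, ry, rz], ...]. A call has 1 to 12 rows; each row is the pose to reach, as a shift and turn from the pose commanded when the call began, along the tool's axes at that moment; what a row does not reach only later rows make up. A row lasts 1/12 s, in which the tool goes at most 41.7 mm and 7.16 degrees, less where a joint would pass 70% of its speed; a pose out of reach is approached as far as the arm can. A call with a gripper value outside its range is refused whole. "jaw" is the finger opening in cm, from 0 to 9.51, set as the call begins (left out, the last holds). The fingers move at their own pace and stop on an object; the grip force is fixed at half the most. Time passes only in rows, so rows that repeat a pose let the fingers close. It gives the time, the measured TCP pose, the force and the opening at its end, in the units of the state.
- state(): the state, without advancing time (a new reading comes with each control period).
- read_camera(name): name is "scene" or "top" or "wrist"; returns the picture (384x512x3 uint8, red, green, blue); there is no depth.
- camera_model(name): a dict with "K" (3x3 intrinsics, pixels), "xyz" and "rotation" of the camera in the world. Camera axes: x right, y up, looking along -z (the intrinsics and any distortion apply to the point x, -y, -z); pixel columns grow to the right and rows downward; lengths in mm; the calibration is good to about 2 mm. A picture is of the moment at which its call begins: read the wrist's pose just before it. camera_model takes no time and is no camera call; for the wrist camera it gives the pose at the moment of the call.
- job_done(): hands the job in, once; it reports no verdict.
The state is a dict: "t": time; "joints": joint angles; "qvel": joint speeds; "tau": joint torques, N m; "eef_pos": TCP position; "tcp_rot": TCP orientation; "ft_force": force on the tool from outside, world axes, zero at the start; "moment": the same for the moment, N m; "opening": opening from 0.0 (shut) to 1.0 (fully open).
Only numpy, scipy, OpenCV 4.12 (cv2) and the standard library are available. Lean on these libraries where they do the work, as an engineer would, in place of code of your own. Each camera call takes 0.05 s, during which the arm holds its last target. There are 200 camera calls.

## Task

The bronze paddle has been left lying across the guard rails of the kiln's vent selector. Lay it gently on the round aluminium tray, flat and near the middle, and let go; then press the selector's sprung black knob down, turn it while it is down until its red pointer faces the green glass bead, and let it spring back up pointing there. Do not disturb the mortar, the ammo tin or the marble rack.

Things in the scene. Friction and masses are not known exactly. Their poses are not given: they have to be found in the camera images.
- selector: Vent selector, fixed: grey box 170 (x) x 160 (y) x 60 mm high, round cream dial on top. Origin: centre of its underside, on the knob's vertical axis. Two 8 mm steel guard rails run along its y at x = -66 and +66 mm, from y = -62 to +62 mm, tops 118 mm above the origin, with a leg at each end. Coloured beads mark two settings.
- paddle: Bronze shaping paddle, 0.5 kg, 190 mm long, flat underside; starts flat on the two guard rails, over the knob. Origin: on the underside, below the centre of mass. x runs from handle to blade: handle 20 mm wide, 14 mm thick, x = -102 to +13 mm; blade 54 mm wide, 7 mm thick, x = +13 to +88 mm. Grip the handle just behind the origin, across y.
- tray: Round aluminium bead tray, loose, 230 mm across, floor 3 mm thick, rim 12 mm high and 4 mm thick. Origin: centre of its underside. It stands left or right of the selector.
- knob_grip (a point): Middle of the top face of the knob's bar grip, on the turning axis; 108 mm above the shelf when up. The black bar is 64 mm long (this frame's x), 22 mm wide (y), 28 mm high, on a round skirt 68 mm across, 10 mm thick. The pointer points along this frame's -x, at the end of the bar with the red stripe.
- pointer_tip (a point): Tip of the red pointer, 50 mm from the knob's axis, turning and sinking with the knob.
- knob_turn (a joint): Angle of the knob, rad, seen from above: grows anticlockwise; 0 = pointer along the selector's -x. Stops at -2.6 and +2.6. Knob up, a lock keeps it within 0.65 of 0 (where it starts) or within 0.1 of a bead; it passes between them only while pressed over 5 mm, and let go between them it stays stuck down.
- knob_press (a joint): How far the knob is pressed down, m: 0 = up, 0.010 = stop. The spring takes 7 N to start and 13 N at the bottom; keep it about 0.0075 to turn.
- green_bead: Sea-green glass bead (half-round, 22 mm across, 9 mm high) fixed on the dial 64 mm from the knob's axis: the setting wanted. Origin: centre of its underside, 60 mm above the shelf. It is 100 degrees to one side or the other of the selector's -x direction.
- amber_bead: Amber-orange glass bead of the same shape on the other side: the wrong setting.
- tin: Olive steel ammo tin with toggle latch, loose and heavy, 286 (x) x 156 (y) x 180 mm high with a carrying bar up to 192 mm. Origin: centre of its underside. Must not be disturbed.
- mortar: White porcelain mortar, 112 mm across the rim, 78 mm high, with its pestle leaning out towards its -x to 135 mm height and 70 mm from the centre. Origin: centre of its underside. Must not be disturbed.
- marble_rack: Wooden rack 50 (x) x 160 (y) x 18 mm holding four sea-green glass marbles of 28 mm, 42 mm high in all. Origin: centre of its underside. Must not be disturbed.
Mind the look-alikes: they are no part of the job. What is meant by the paddle is not pink or yellow, and is the smaller of those in its own colour.

How it is judged (in metres and radians):
On the way, in this order (a step that is already met when the one before it is completed fails the run):
1. the paddle lies flat on the tray, let go (horizontal distance between paddle and tray below 0.05 m and z of paddle in the frame of tray between -0.01 and 0.025 m and angle between paddle's own z axis and vertical below 0.15 rad and linear speed of paddle below 0.03 m/s and contact force between the fingers and paddle below 0.1 N), for 0.2 s.
2. the knob is pressed down (over 4 mm) with its pointer still away from the green bead (value of joint knob_press above 0.004 m and horizontal distance between pointer_tip and green_bead above 0.03 m), for 0.1 s.
3. still pressed down, the pointer comes to face the green bead (within about 13 degrees) (value of joint knob_press above 0.002 m and horizontal distance between pointer_tip and green_bead below 0.019 m), for 0.05 s.
At the end, for the whole second after the job is handed in: Knob up (pressed under 1.5 mm), pointer tip within 16 mm of the green bead's centre seen from above (14 mm is exact, so about 8 degrees either side); paddle flat (under 0.15 rad) and still on the tray, its origin within 50 mm of the tray's centre and under 25 mm above its underside (horizontal distance between paddle and tray below 0.05 m and z of paddle in the frame of tray between -0.01 and 0.025 m and angle between paddle's own z axis and vertical below 0.15 rad and linear speed of paddle below 0.03 m/s and horizontal distance between pointer_tip and green_bead below 0.016 m and value of joint knob_press below 0.0015 m); the robot touches nothing.
It fails at once if the mortar is pushed more than 15 mm or tipped (distance of mortar from where it was at the start of the episode above 0.015 m or angle between mortar's own z axis and vertical above 0.2 rad).
It fails at once if the ammo tin is pushed more than 15 mm or tipped (distance of tin from where it was at the start of the episode above 0.015 m or angle between tin's own z axis and vertical above 0.2 rad).
It fails at once if the marble rack is pushed more than 15 mm or tipped (distance of marble_rack from where it was at the start of the episode above 0.015 m or angle between marble_rack's own z axis and vertical above 0.2 rad).
It fails at once if the paddle is dropped or slammed on to the tray (over 60 N) (contact force between paddle and tray above 60 N).
It fails at once if the knob is forced past its lock without being pressed (turned to between its settings while less than 1.5 mm down) (value of joint knob_press below 0.0015 m and (value of joint knob_turn between 0.77 and 1.5 rad or value of joint knob_turn between -1.5 and -0.77 rad)).
It also fails if it takes over 72 s, if anything falls off the work surface, if the arm or the gripper's body presses on something with over 40 N, if the wrist force passes 120 N, or if a joint passes its speed limit or range.

## Working session

There is one attempt and no reset: what is moved stays moved. The work goes in short steps, Python scripts to look and compute and a tool call to move; the robot and the scene stay as the last step left them, time stands still between calls to the robot, and variables do not carry over. Pictures are saved under pics/ and viewed, about 8 in all and at most 12, crops included, and the job is handed in when it is done.

Besides the shell and the picture viewer there is one more tool, called after "Call:" by a JSON object that holds its "fn" and its "kwargs", one argument or row to a line. arm_command: Moves the arm, as the interface text tells. Its arguments: {"type":"object","properties":{"steps":{"type":"array"},"jaw":{"type":"number"}},"required":["steps"]}

```bash
mkdir -p pics && ls
cat > h.py <<'E'
import numpy as np, cv2
from cell import state, read_camera, camera_model, job_done, env
def shot(n,f):
    m=camera_model(n); im=read_camera(n); cv2.imwrite(f,im[:,:,::-1]); np.savez(f+'.npz',K=m['K'],xyz=m['xyz'],R=np.array(m['rotation'])); return im,m
def back(m,u,v,z):
    K=np.array(m['K']);R=np.array(m['R'] if 'R' in m else m['rotation'])
    d=np.linalg.inv(K)@[u,v,1]; d=R@(d*[1,-1,-1]); o=np.array(m['xyz']); return o+d*(z-o[2])/d[2]
def proj(m,p):
    K=np.array(m['K']);R=np.array(m['R'] if 'R' in m else m['rotation'])
    c=R.T@(np.array(p)-np.array(m['xyz']))*[1,-1,-1]; q=K@c; return q[:2]/q[2]
E
python3 - <<'E'
from h import *
for n in('top','scene'):
    im,m=shot(n,f'pics/{n}0.png'); print(n,{k:(np.round(v,3).tolist() if not isinstance(v,str) else v) for k,v in m.items()})
print(state(), env.grip_point_offset)
a=cv2.imread('pics/top0.png');b=cv2.imread('pics/scene0.png')
cv2.imwrite('pics/top0b.png',cv2.resize(a,(800,600),interpolation=cv2.INTER_CUBIC))
E
```

```text
pics
top {'K': [[491.005, 0.0, 262.79], [0.0, 491.005, 186.29], [0.0, 0.0, 1.0]], 'xyz': [267.337, -13.495, 1471.13], 'rotation': [0.152, 0.019, -1.585]}
scene {'K': [[389.386, 0.0, 253.666], [0.0, 389.386, 188.311], [0.0, 0.0, 1.0]], 'xyz': [1000.861, -80.087, 914.341], 'rotation': [0.566, -0.01, 1.433]}
{'t': 0.1, 'joints': array([-1.37960373e+00,  4.91488352e-01,  1.55940491e+00, -1.29519912e-05,
        1.09170765e+00, -1.05572005e-01]), 'qvel': array([-0.000282  , -0.00280852, -0.00065173,  0.00140817, -0.00037896,
       -0.00037696]), 'tau': array([ 1.92971187e-03, -6.13621545e+01, -2.58606184e+01,  6.93400903e-02,
        4.70104243e-02, -5.90154127e-05]), 'eef_pos': array([ 182.79828694, -597.6340142 ,  404.22123118]), 'tcp_rot': array([-3.14149783e+00,  1.00385330e-03, -1.27402570e+00]), 'ft_force': array([ 0.28629187, -0.15035427,  0.3128659 ]), 'moment': array([-0.01519275, -0.00909068, -0.06115232]), 'opening': 1.0024353077546544} 171.3
```

Run:
```python
s=open('h.py').read()
s=s.replace("R=np.array(m['R'] if 'R' in m else m['rotation'])","R=rot(m)")
s=s.replace("def shot","from scipy.spatial.transform import Rotation as Ro\ndef rot(m): return Ro.from_euler('xyz',np.array(m['R'] if 'R' in m else m['rotation'])).as_matrix()\ndef load(f): return dict(np.load(f+'.npz'))\ndef shot",1)
open('h.py','w').write(s)
```

```text
(no output)
```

View pics/top0b.png

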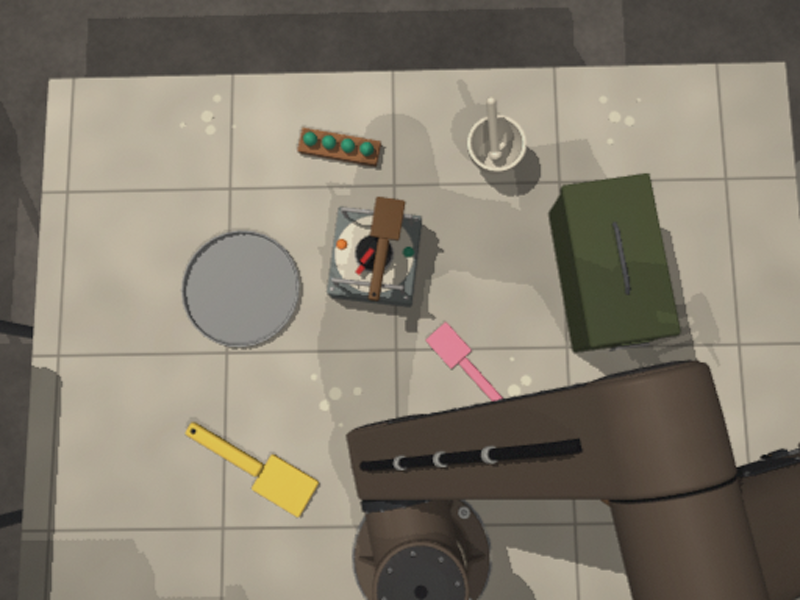

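View pics/scene0.png

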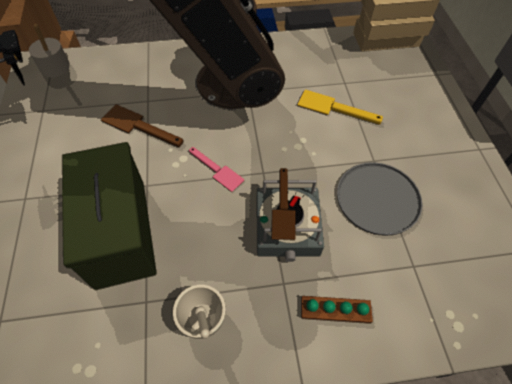

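Candidates for "the paddle", in enlarged top-view pixels: bronze on the selector (383,245), pink (465,360), yellow (250,470). In the scene view there is also a larger bronze one lying on the shelf (140,126). I choose the one on the rails and check it in a close crop.

Run:
```python
from h import *
a=cv2.imread('pics/top0.png')
c=a[120:205,200:285]; cv2.imwrite('pics/crop1.png',cv2.resize(c,None,fx=7,fy=7,interpolation=cv2.INTER_CUBIC))
m=load('pics/top0.png'); s=.64
for n,p,z in[('tray rim c',(242,289),12),('trayL',(183,289),12),('trayR',(301,289),12),('trayT',(242,230),12),('trayB',(242,348),12),('pad handle end',(374,297),132),('pad blade end',(390,200),125),('green',(408,252),69),('amber',(342,244),69),('mortar',(497,143),78),('pestle',(491,100),135),('rack',(340,147),18),('tin c',(622,262),180),('tinTL',(563,187),180),('tinBL',(576,350),180)]:
    print(n,back(m,p[0]*s,p[1]*s,z).round(0))
```

```text
tray rim c [502. 337.  12.]
trayL [504. 451.  12.]
trayR [500. 222.  12.]
trayT [619. 339.  12.]
trayB [388. 334.  12.]
pad handle end [464.  73. 132.]
pad blade end [642.  44. 125.]
green [557.  14.  69.]
amber [575. 137.  69.]
mortar [ 762. -158.   78.]
pestle [ 824. -143.  135.]
rack [782. 146.  18.]
tin c [ 510. -353.  180.]
tinTL [ 644. -259.  180.]
tinBL [ 361. -268.  180.]
```

View pics/crop1.png

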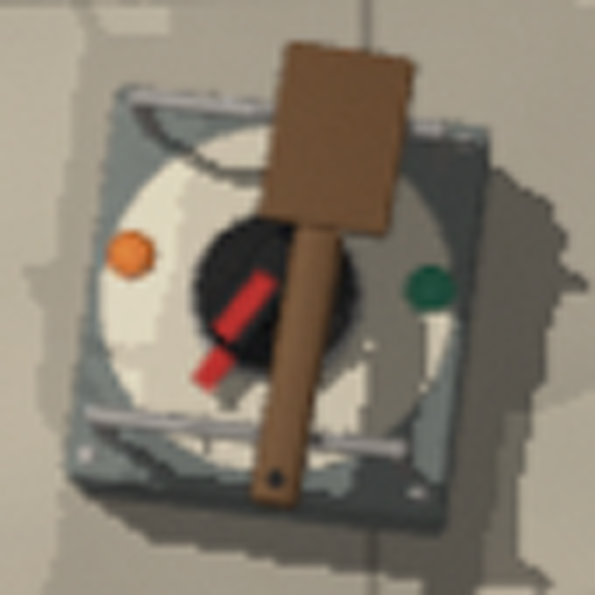

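The crop shows brown paddle, blade at the top (350,140), handle down to (275,500). Green bead is at right (430,288), amber at left (130,255), and the red pointer goes to the lower left (205,380). Bead separation comes out at 124 mm against an expected 126 mm, and the tray at about 229 mm against 230 mm, so the measurement holds. I'm moving to look from close by.

```bash
cat >> h.py <<'E'
def go(x,y,z,yawdeg):
    s=state(); R0=Ro.from_euler('xyz',s['tcp_rot']); R1=Ro.from_euler('ZX',[np.radians(yawdeg),np.pi])
    d=R0.inv().apply(np.array([x,y,z])-s['eef_pos'])/10; w=np.degrees((R0.inv()*R1).as_rotvec())
    print('step',d.round(2),w.round(2),'| pos',s['eef_pos'].round(1),'rpy',np.degrees(s['tcp_rot']).round(2),'t',round(s['t'],2),'j6',s['joints'][5].round(2))
E
python3 - <<'E'
from h import *
m=load('pics/top0.png')
P=lambda u,v,z: back(m,200+(u+.5)/7-.5,120+(v+.5)/7-.5,z).round(1)
print('hend',P(275,500,132),'bend',P(351,52,125),'green',P(430,288,65),'amber',P(130,255,65),'skirt',P(277,290,80),'ptr tip',P(205,380,85))
go(183,-598,560,-73); go(540,60,520,-99)
E
```

```text
hend [461.5  74.9 132. ] bend [644.9  43.3 125. ] green [559.5  13.9  65. ] amber [575.9 139.4  65. ] skirt [556.7  76.9  80. ] ptr tip [518.6 106.4  85. ]
step [ 3.000e-02 -1.000e-02 -1.558e+01] [-0.01  0.06  0.  ] | pos [ 182.8 -597.6  404.2] rpy [-1.7999e+02  6.0000e-02 -7.3000e+01] t 0.1 j6 -0.11
step [-52.45 -53.39 -11.52] [1.0e-02 6.0e-02 2.6e+01] | pos [ 182.8 -597.6  404.2] rpy [-1.7999e+02  6.0000e-02 -7.3000e+01] t 0.1 j6 -0.11
```

Call:
{"fn": "arm_command", "kwargs": {
  "steps": [
    [0,0,-4,0,0,0],
    [0,0,-8,0,0,0],
    [-4,-4,-12,0,0,2],
    [-7,-7,-12,0,0,4],
    [-10,-10,-12,0,0,6],
    [-13,-13,-12,0,0,8],
    [-16,-16,-12,0,0,10],
    [-19,-19,-12,0,0,12],
    [-22,-22,-12,0,0,14],
    [-25,-25,-12,0,0,16],
    [-28,-28,-12,0,0,18],
    [-31,-31,-12,0,0,20]
  ],
  "jaw": 6
}}

```text
t: 1.1
eef_pos: [374.5, -235.7, 524.7]
tcp_rot: [-3.142, -0.0, -1.625]
ft_force: [1.3, -0.9, -0.1]
opening: 0.63
```

```bash
python3 -c "
from h import *
go(500,55,520,-99)"
```

```text
step [-29.71 -10.96   0.47] [-0.   -0.    5.89] | pos [ 374.5 -235.7  524.7] rpy [-180.     -0.    -93.11] t 1.1 j6 0.91
```

Call:
{"fn": "arm_command", "kwargs": {
  "steps": [
    [-3,-1.1,0,0,0,1],
    [-6,-2.2,0,0,0,2],
    [-9,-3.3,0,0,0,3],
    [-12,-4.4,0,0,0,4],
    [-15,-5.5,0,0,0,5],
    [-18,-6.6,0,0,0,5.9],
    [-21,-7.7,0,0,0,5.9],
    [-24,-8.8,0,0,0,5.9],
    [-27,-10,0,0,0,5.9],
    [-29.7,-11,0,0,0,5.9],
    [-29.7,-11,0,0,0,5.9],
    [-29.7,-11,0,0,0,5.9]
  ]
}}

```text
t: 2.1
eef_pos: [499.7, 54.1, 524.2]
tcp_rot: [3.141, -0.0, -1.724]
ft_force: [0.0, -0.2, -0.6]
opening: 0.632
```

Run:
```python
from h import *
im,m=shot('wrist','pics/w1.png'); print(m)
a=cv2.imread('pics/w1.png'); cv2.imwrite('pics/w1b.png',cv2.resize(a,(800,600),interpolation=cv2.INTER_CUBIC))
s=state();print(s['eef_pos'],s['t'])
for p in [(461.5,74.9,132),(644.9,43.3,125),(559.5,13.9,65),(556.7,78,108)]: print(proj(m,p)/.64)
```

```text
{'K': array([[321.41414718,   0.        , 253.67677603],
       [  0.        , 321.41414718, 187.60142115],
       [  0.        ,   0.        ,   1.        ]]), 'xyz': array([567.54709928,  43.24898452, 503.65007111]), 'rotation': array([-2.50408040e-01, -7.15489780e-04, -1.72302285e+00])}
[499.41877139  53.2807536  524.29364639] 2.15
[376.30554564 311.42706487]
[378.97306541  50.7569652 ]
[431.64953778 168.93849564]
[353.58991748 186.07984471]
```

View pics/w1b.png

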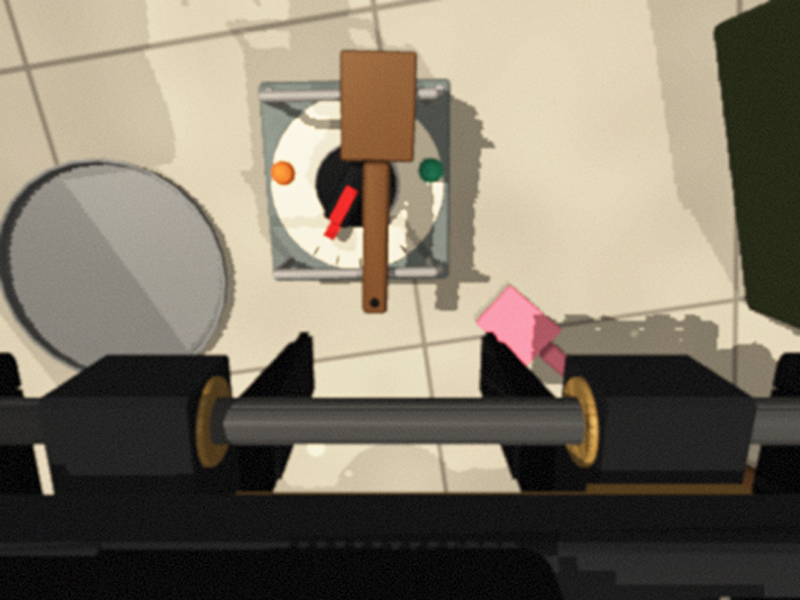

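The wrist view shows the paddle clearly: blade top edge (341–416, 51), handle end (374,312). Pointer runs from (350,190) to (331,236), beads are at (431,170) and (283,173). The top-view points reproject to within 2 px. Next I refine the poses.

Run:
```python
from h import *
m=load('pics/w1.png'); P=lambda u,v,z: back(m,u*.64,v*.64,z).round(1)
h=P(374.5,312,130);b=P(378.5,51.5,124);hs=P(376,165,132)
print('hend',h,'bend',b,'handle near blade',hs,'L',np.linalg.norm((b-h)[:2]),'yaw',np.degrees(np.arctan2(*(b-h)[[1,0]])),np.degrees(np.arctan2(*(hs-h)[[1,0]])))
g=P(431,170,65);a=P(283,173,65);d=(a-g)[:2];L=np.linalg.norm(d);d/=L;x=np.array([d[1],-d[0]]);c=(a+g)[:2]/2-11.1*x
print('g',g,'a',a,L,'yaw',np.degrees(np.arctan2(x[1],x[0])),'c',c)
t=P(331,236,85);p0=P(350,190,108);print('ptr tip',t,np.degrees(np.arctan2(*(t[:2]-c)[::-1])), 'stripe',p0,np.degrees(np.arctan2(*(p0[:2]-c)[::-1])))
print('tray R',P(231,275,12),'T',P(95,160,12))
u=(b-h)[:2];u/=np.linalg.norm(u); o=h[:2]+102*u; gp=o-18*u; print('origin',o,'grip',gp)
```

```text
hend [460.7  76.5 130. ] bend [644.7  43.7 124. ] handle near blade [569.5  57.5 132. ] L 186.90061530128793 yaw -10.107426876531603 -9.905805541583266
g [558.7  14.6  65. ] a [575.3 139.2  65. ] 125.70091487336119 yaw -7.588619209270411 c [555.99721612  78.36586045]
ptr tip [518.7 105.7  85. ] 143.76330063463433 stripe [554.2  81.3 108. ] 121.48825953819131
tray R [486.8 222.7  12. ] T [615. 324.  12.]
origin [561.11700489  58.59957739] grip [543.39635697  61.7584755 ]
```

```bash
python3 -c "
from h import *
go(544,61.8,345,-100); go(544,61.8,310.5,-100)"
```

```text
step [-1.53 -4.29 17.92] [ 0.05 -0.03  1.18] | pos [499.4  53.3 524.3] rpy [ 1.7995e+02 -3.0000e-02 -9.8820e+01] t 2.15 j6 1.7
step [-1.54 -4.3  21.37] [ 0.05 -0.03  1.18] | pos [499.4  53.3 524.3] rpy [ 1.7995e+02 -3.0000e-02 -9.8820e+01] t 2.15 j6 1.7
```

Call:
{"fn": "arm_command", "kwargs": {
  "steps": [
    [-0.5,-1.4,2,0,0,0.6],
    [-1,-2.8,5,0,0,1.2],
    [-1.5,-4.3,8,0,0,1.2],
    [-1.5,-4.3,11,0,0,1.2],
    [-1.5,-4.3,14,0,0,1.2],
    [-1.5,-4.3,16.5,0,0,1.2],
    [-1.5,-4.3,18,0,0,1.2],
    [-1.5,-4.3,18,0,0,1.2],
    [-1.5,-4.3,18,0,0,1.2],
    [-1.5,-4.3,18,0,0,1.2]
  ],
  "jaw": 5
}}

```text
t: 2.98
eef_pos: [544.5, 60.6, 345.9]
tcp_rot: [-3.14, 0.0, -1.748]
ft_force: [0.1, 1.0, 0.8]
opening: 0.521
```

Run:
```python
from h import *
go(544,61.8,310,-100)
im,m=shot('wrist','pics/w2.png')
a=cv2.imread('pics/w2.png'); cv2.imwrite('pics/w2b.png',cv2.resize(a,(800,600),interpolation=cv2.INTER_CUBIC))
```

```text
step [-0.11  0.07  3.59] [-0.09  0.01 -0.15] | pos [544.5  60.6 345.9] rpy [-1.7991e+02  1.0000e-02 -1.0015e+02] t 2.98 j6 1.74
```

View pics/w2b.png

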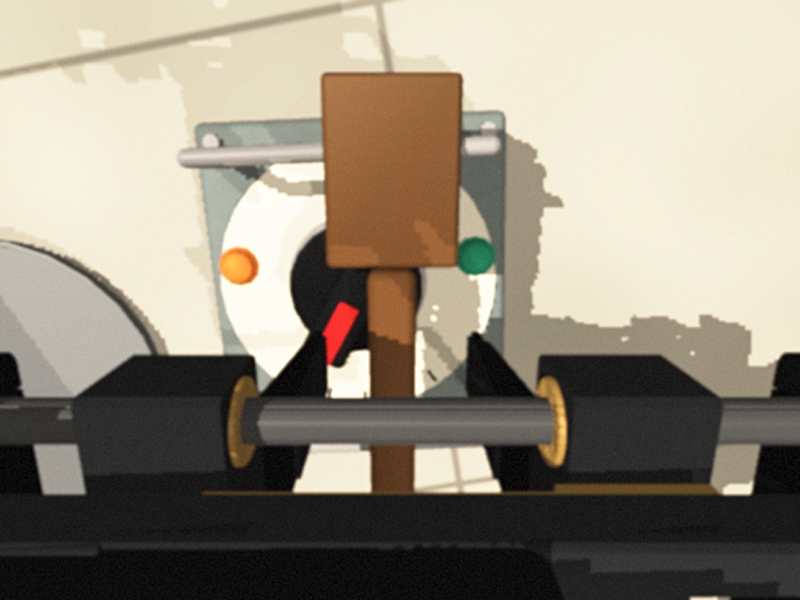

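The view shows the handle at column 392, between the fingertips (327 and 470) and parallel to them. Descend and grip.

Call:
{"fn": "arm_command", "kwargs": {
  "steps": [
    [-0.05,0.05,1,0,0,0],
    [-0.05,0.05,2,0,0,0],
    [-0.05,0.05,3,0,0,0],
    [-0.05,0.05,3.55,0,0,0],
    [-0.05,0.05,3.55,0,0,0],
    [-0.05,0.05,3.55,0,0,0],
    [-0.05,0.05,3.55,0,0,0]
  ]
}}

```text
t: 3.62
eef_pos: [544.0, 61.9, 309.3]
tcp_rot: [-3.141, -0.0, -1.747]
ft_force: [0.5, -0.4, 0.6]
opening: 0.529
```

Call:
{"fn": "arm_command", "kwargs": {
  "steps": [
    [0,0,0,0,0,0],
    [0,0,0,0,0,0],
    [0,0,0,0,0,0],
    [0,0,0,0,0,0],
    [0,0,0,0,0,0],
    [0,0,0,0,0,0],
    [0,0,0,0,0,0],
    [0,0,0,0,0,0]
  ],
  "jaw": 0
}}

```text
t: 4.28
eef_pos: [543.9, 61.9, 309.3]
tcp_rot: [-3.141, 0.0, -1.747]
ft_force: [-0.5, 1.3, 2.9]
opening: 0.21
```

Call:
{"fn": "arm_command", "kwargs": {
  "steps": [
    [0,0,-0.5,0,0,0],
    [0,0,-1,0,0,0],
    [0,0,-2,0,0,0],
    [0,0,-3,0,0,0],
    [0,0,-4,0,0,0],
    [0,0,-5,0,0,0],
    [0,0,-6,0,0,0],
    [0,0,-6,0,0,0],
    [0,0,-6,0,0,0]
  ]
}}

```text
t: 5.03
eef_pos: [543.8, 61.9, 369.9]
tcp_rot: [-3.14, 0.0, -1.747]
ft_force: [-1.1, -0.5, -5.4]
opening: 0.205
```

Run:
```python
from h import *
s=state(); print(s['ft_force'],s['moment'],s['opening']); go(487,339,345,-100); go(487,339,203,-100)
m=load('pics/w2.png'); P=lambda u,v,z: back(m,u*.64,v*.64,z).round(1)
print(P(392,267,122),P(391.5,73,125))
for n in ['wrist','scene']: shot(n,f'pics/{n}3.png')
a=cv2.imread('pics/wrist3.png');b=cv2.imread('pics/scene3.png')
cv2.imwrite('pics/c3.png',np.hstack([cv2.resize(a,(400,300)),cv2.resize(b[80:280,180:440],(400,300))]))
```

```text
[-1.0577906  -0.45620772 -5.43804799] [0.07194763 0.16651957 0.00867368] 0.2054870638704646
step [-26.29  10.45   2.48] [-0.07  0.01 -0.1 ] | pos [543.8  61.9 369.9] rpy [-1.7993e+02  1.0000e-02 -1.0010e+02] t 5.03 j6 1.74
step [-26.29  10.47  16.68] [-0.07  0.01 -0.1 ] | pos [543.8  61.9 369.9] rpy [-1.7993e+02  1.0000e-02 -1.0010e+02] t 5.03 j6 1.74
[572.6  56.9 122. ] [645.4  43.9 125. ]
```

View pics/c3.png

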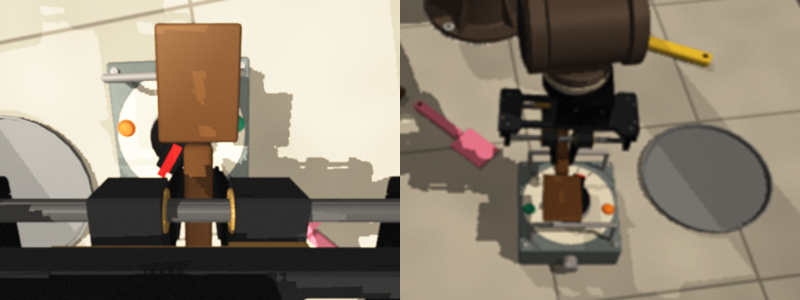

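Paddle is lifted, held level, and weighs 5.4 N. Carry it to the tray.

Call:
{"fn": "arm_command", "kwargs": {
  "steps": [
    [-0.8,0.3,0,0,0,0],
    [-2.4,0.9,0,0,0,0],
    [-4.8,1.8,0,0,0,0],
    [-7.5,2.8,0,0,0,0],
    [-10.4,3.8,0,0,0,0],
    [-13.3,4.9,0,0,0,0],
    [-16.2,6,0,0,0,0],
    [-19,7,0,0,0,0],
    [-21.6,8,0,0,0,0],
    [-23.8,8.8,0,0,0,0],
    [-25.4,9.4,0,0,0,0],
    [-26.4,9.8,0,0,0,0]
  ]
}}

```text
t: 6.13
eef_pos: [492.8, 341.2, 368.5]
tcp_rot: [3.141, -0.0, -1.745]
ft_force: [-0.5, -0.6, -4.1]
opening: 0.208
```

Call:
{"fn": "arm_command", "kwargs": {
  "steps": [
    [0,0,0.5,0,0,0],
    [0,0,1.5,0,0,0],
    [0,0,3,0,0,0],
    [0,0,5,0,0,0],
    [0,0,7,0,0,0],
    [0,0,9,0,0,0],
    [0,0,11,0,0,0],
    [0,0,13,0,0,0],
    [0,0,14.2,0,0,0],
    [0,0,14.8,0,0,0],
    [0,0,15,0,0,0],
    [0,0,15,0,0,0]
  ]
}}

```text
t: 7.13
eef_pos: [493.9, 338.7, 219.1]
tcp_rot: [3.142, -0.0, -1.748]
ft_force: [0.3, -0.0, -4.9]
opening: 0.21
```

Run:
```python
from h import *
go(494,338.6,195,-100)
for n in ['wrist','top']: shot(n,f'pics/{n}4.png')
a=cv2.imread('pics/wrist4.png');b=cv2.imread('pics/top4.png')
cv2.imwrite('pics/c4.png',np.hstack([cv2.resize(a,(400,300)),cv2.resize(b[130:250,100:260],(400,300))]))
```

```text
step [ 0.   -0.01  2.41] [ 0.   -0.01 -0.13] | pos [493.9 338.7 219.1] rpy [ 1.8000e+02 -1.0000e-02 -1.0013e+02] t 7.13 j6 2.24
```

View pics/c4.png

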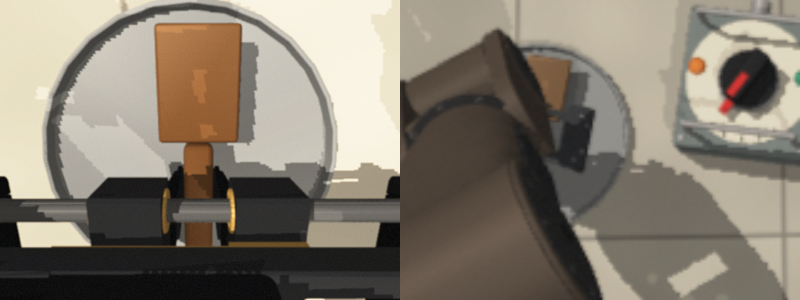

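The paddle hangs centred over the tray with its blade well inside the rim. Lower to about 197 mm, then feel for contact.

Call:
{"fn": "arm_command", "kwargs": {
  "steps": [
    [0,0,0.5,0,0,0],
    [0,0,1,0,0,0],
    [0,0,1.5,0,0,0],
    [0,0,1.9,0,0,0],
    [0,0,2.1,0,0,0],
    [0,0,2.2,0,0,0],
    [0,0,2.3,0,0,0],
    [0,0,2.3,0,0,0],
    [0,0,2.3,0,0,0]
  ]
}}

```text
t: 7.98
eef_pos: [493.7, 338.9, 196.3]
tcp_rot: [-3.141, -0.0, -1.747]
ft_force: [1.2, -0.1, -4.6]
opening: 0.211
```

Call:
{"fn": "arm_command", "kwargs": {
  "steps": [
    [0,0,0.05,0,0,0],
    [0,0,0.1,0,0,0],
    [0,0,0.1,0,0,0]
  ]
}}

```text
t: 8.23
eef_pos: [493.7, 338.9, 195.2]
tcp_rot: [-3.141, -0.0, -1.747]
ft_force: [0.4, 1.3, -4.4]
opening: 0.207
```

Call:
{"fn": "arm_command", "kwargs": {
  "steps": [
    [0,0,0.04,0,0,0],
    [0,0,0.07,0,0,0],
    [0,0,0.07,0,0,0]
  ]
}}

```text
t: 8.48
eef_pos: [493.7, 338.9, 194.5]
tcp_rot: [-3.142, -0.0, -1.747]
ft_force: [0.2, -0.5, -4.1]
opening: 0.207
```

Call:
{"fn": "arm_command", "kwargs": {
  "steps": [
    [0,0,0.02,0,0,0],
    [0,0,0.04,0,0,0],
    [0,0,0.04,0,0,0]
  ]
}}

```text
t: 8.73
eef_pos: [493.7, 338.9, 194.4]
tcp_rot: [-3.141, 0.0, -1.747]
ft_force: [-1.5, -0.3, 2.1]
opening: 0.205
```

Contact: the force went from -4.1 to +2.1 N at 194.4 mm, as predicted. Release and rise.

Call:
{"fn": "arm_command", "kwargs": {
  "steps": [
    [0,0,0,0,0,0],
    [0,0,0,0,0,0],
    [0,0,0,0,0,0],
    [0,0,0,0,0,0],
    [0,0,0,0,0,0],
    [0,0,0,0,0,0]
  ],
  "jaw": 4.5
}}

```text
t: 9.23
eef_pos: [493.7, 339.0, 194.1]
tcp_rot: [-3.142, -0.0, -1.747]
ft_force: [0.2, 0.5, 0.5]
opening: 0.468
```

Call:
{"fn": "arm_command", "kwargs": {
  "steps": [
    [0,0,-0.5,0,0,0],
    [0,0,-1.5,0,0,0],
    [0,0,-3.5,0,0,0],
    [0,0,-6.5,0,0,0],
    [0,0,-10,0,0,0],
    [0,0,-13.5,0,0,0],
    [0,0,-17,0,0,0],
    [0,0,-19,0,0,0],
    [0,0,-20,0,0,0],
    [0,0,-20,0,0,0]
  ]
}}

```text
t: 10.07
eef_pos: [493.5, 338.9, 396.8]
tcp_rot: [-3.138, 0.003, -1.747]
ft_force: [-0.6, -0.0, -0.6]
opening: 0.471
```

Run:
```python
from h import *
go(500,85,395,-126); go(556,78,345,-126)
shot('wrist','pics/w5.png')
a=cv2.imread('pics/w5.png');cv2.imwrite('pics/w5b.png',cv2.resize(a,(640,480)))
```

```text
step [24.88 -5.09  0.13] [-0.15  0.18 25.91] | pos [493.5 338.9 396.8] rpy [-1.7981e+02  1.4000e-01 -1.0009e+02] t 10.07 j6 2.24
step [ 24.6  -10.71   5.15] [-0.15  0.18 25.91] | pos [493.5 338.9 396.8] rpy [-1.7981e+02  1.4000e-01 -1.0009e+02] t 10.07 j6 2.24
```

View pics/w5b.png

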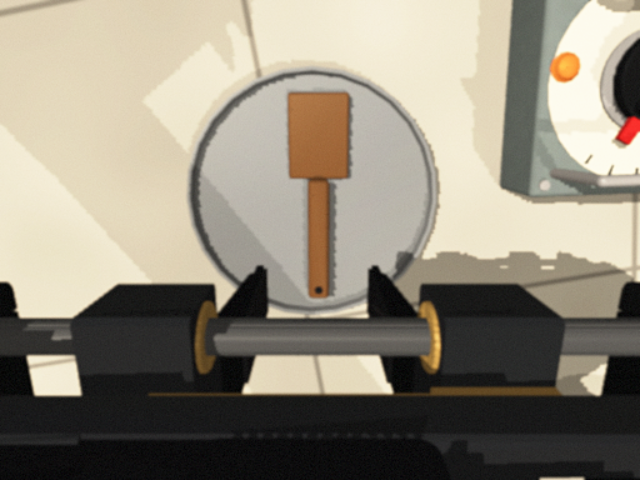

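The paddle lies flat and well centred in the tray, (318,190) against a tray centre of about (314,190). Next I look at the knob from close by.

Call:
{"fn": "arm_command", "kwargs": {
  "steps": [
    [1,-0.2,0,0,0,0],
    [3,-0.5,0,0,0,0],
    [6,-1,0,0,0,0],
    [9,-1.5,0,0,0,0],
    [12.5,-2,0,0,0,0],
    [16,-2.6,0,0,0,0],
    [19.5,-3.2,0,0,0,0],
    [22.5,-3.7,0,0,0,0],
    [24,-3.9,0,0,0,0],
    [24.6,-4,0,0,0,0],
    [24.6,-4,0,0,0,0],
    [24.6,-4,0,0,0,0]
  ]
}}

```text
t: 11.12
eef_pos: [490.0, 89.9, 393.3]
tcp_rot: [3.14, -0.0, -1.748]
ft_force: [0.6, 1.4, 0.3]
opening: 0.476
```

Run:
```python
from h import *
im,m=shot('wrist','pics/w6.png'); s=state(); print(s['eef_pos'],s['t'])
u,v=proj(m,(556,78,100)).astype(int); print(u,v)
u0,v0=max(u-80,0),max(v-60,0); print(u0,v0)
cv2.imwrite('pics/w6b.png',cv2.resize(cv2.imread('pics/w6.png')[v0:v0+120,u0:u0+160],None,fx=5,fy=5,interpolation=cv2.INTER_CUBIC))
```

```text
[489.96072718  90.34271833 393.50895897] 11.1667
253 107
173 47
```

View pics/w6b.png

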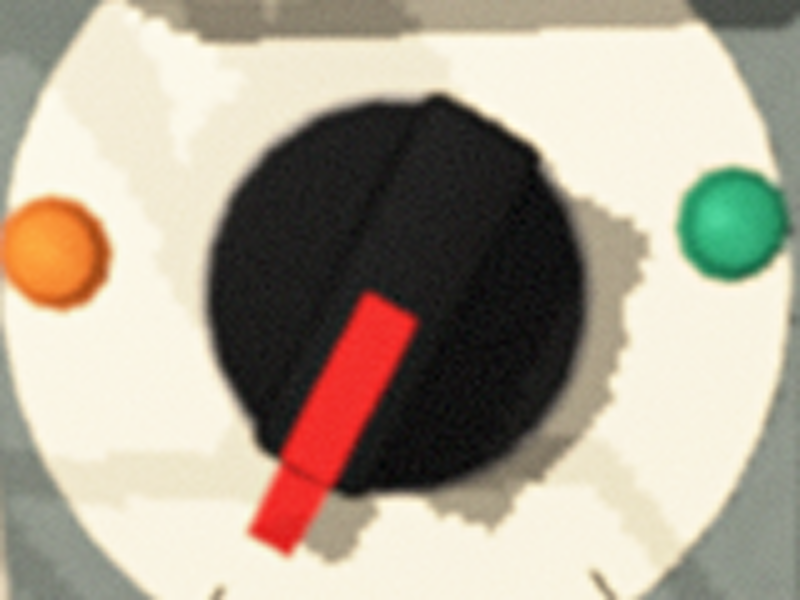

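The crop shows the bar with corners (437,95), (538,158), (258,440), (358,493), the red stripe from (391,306) to (307,476), green bead at (733,224) and amber at (55,252).

Run:
```python
from h import *
m=load('pics/w6.png'); P=lambda u,v,z: back(m,173+(u+.5)/5-.5,47+(v+.5)/5-.5,z)[:2]
ang=lambda d: np.degrees(np.arctan2(d[1],d[0])).round(1)
A,B,C,D=P(437,95,108),P(538,158,108),P(258,440,108),P(358,493,108)
print('len',np.linalg.norm((A+B-C-D)/2),'wid',np.linalg.norm(A-B),np.linalg.norm(C-D),'ctr',(A+B+C+D)/4)
print('bar',ang(C-A),ang(D-B),'stripe',ang(P(307,476,108)-P(391,306,108)),ang(P(270,545,108)-P(391,306,108)))
g,a=P(733,224,64),P(55,252,64);d=a-g;L=np.linalg.norm(d);d/=L;x=np.array([d[1],-d[0]]);c=(a+g)/2-11.1*x
print('g',g,'a',a,L,'yaw',ang(x),'c',c,'skirt',P(397,295,80),'tip ang',ang(P(270,545,84)-c), 'green dir',ang(g-c))
go(556.2,78,330,-127); print(state()['joints'])
```

```text
len 59.98980320838358 wid 18.36117413991069 18.40769172769943 ctr [556.60868545  78.91738009]
bar 141.2 141.3 stripe 142.8 142.3
g [559.09103615  15.55652785] a [576.15096156 139.66370499] 125.27422908628988 yaw -7.8 c [556.62440621  79.12172159] skirt [557.47372409  78.67392466] tip ang 142.0 green dir -87.8
step [ 0.06 -6.74  6.34] [ 6.000e-02 -2.000e-02  2.693e+01] | pos [490.   90.3 393.5] rpy [ 1.7994e+02 -1.0000e-02 -1.0007e+02] t 11.17 j6 1.8
[4.96707037e-02 3.25470673e-01 1.87680623e+00 6.97552391e-05
 9.40378385e-01 1.79625295e+00]
```

Call:
{"fn": "arm_command", "kwargs": {
  "steps": [
    [0,-0.7,0.5,0,0,2],
    [0,-2,1.5,0,0,6],
    [0,-3.5,3,0,0,11],
    [0,-5,4.5,0,0,17],
    [0,-6.2,5.6,0,0,22],
    [0,-6.75,6.2,0,0,26],
    [0,-6.75,6.3,0,0,27.9],
    [0,-6.75,6.3,0,0,27.9],
    [0,-6.75,6.3,0,0,27.9],
    [0,-6.75,6.3,0,0,27.9]
  ],
  "jaw": 4.5
}}

```text
t: 12.0
eef_pos: [556.3, 78.7, 331.2]
tcp_rot: [-3.142, -0.0, -2.232]
ft_force: [1.4, -0.3, 0.2]
opening: 0.473
```

```bash
python3 -c "
from h import *
go(556.5,78.8,273.5,-128)"
```

```text
step [-0.03 -0.01  5.77] [-0.   -0.    0.14] | pos [556.3  78.7 331.2] rpy [-180.     -0.   -127.86] t 12.0 j6 2.25
```

Call:
{"fn": "arm_command", "kwargs": {
  "steps": [
    [0,0,0.8,0,0,0],
    [0,0,2,0,0,0],
    [0,0,3.2,0,0,0],
    [0,0,4.2,0,0,0],
    [0,0,5,0,0,0],
    [0,0,5.4,0,0,0],
    [0,0,5.7,0,0,0],
    [0,0,5.7,0,0,0],
    [0,0,5.7,0,0,0]
  ]
}}

```text
t: 12.75
eef_pos: [556.5, 77.9, 274.3]
tcp_rot: [-3.141, 0.0, -2.234]
ft_force: [0.2, -0.7, 0.6]
opening: 0.473
```

Call:
{"fn": "arm_command", "kwargs": {
  "steps": [
    [0,0,0,0,0,0],
    [0,0,0,0,0,0],
    [0,0,0,0,0,0],
    [0,0,0,0,0,0],
    [0,0,0,0,0,0],
    [0,0,0,0,0,0],
    [0,0,0,0,0,0]
  ],
  "jaw": 0
}}

```text
t: 13.33
eef_pos: [556.9, 78.5, 274.6]
tcp_rot: [-3.14, 0.002, -2.234]
ft_force: [3.1, 7.0, 0.8]
opening: 0.232
```

```bash
python3 -c "
from h import *
s=state();print(s['ft_force'].round(1),s['moment'].round(2),s['opening']);go(556.5,78.8,265.5,-128)"
```

```text
[3.1 7.  0.8] [ 1.34 -0.49 -0.01] 0.23238764910739976
step [0.   0.05 0.91] [-0.08  0.13 -0.01] | pos [556.9  78.5 274.6] rpy [-1.7992e+02  1.3000e-01 -1.2801e+02] t 13.33 j6 2.26
```

Gripped (22 mm). There is a side load of 7.6 N along the jaw, so I shift 0.7 mm that way while pressing.

Call:
{"fn": "arm_command", "kwargs": {
  "steps": [
    [-0.03,0,0.1,0,0,0],
    [-0.06,0,0.25,0,0,0],
    [-0.06,0,0.4,0,0,0],
    [-0.06,0,0.55,0,0,0],
    [-0.06,0,0.7,0,0,0],
    [-0.06,0,0.8,0,0,0],
    [-0.06,0,0.8,0,0,0],
    [-0.06,0,0.8,0,0,0]
  ]
}}

```text
t: 14.0
eef_pos: [557.1, 78.8, 267.2]
tcp_rot: [-3.14, 0.002, -2.234]
ft_force: [-0.3, 4.4, 10.2]
opening: 0.227
```

```bash
python3 -c "
from h import *
s=state();print(s['ft_force'].round(1),s['moment'].round(2),s['opening']);go(556.5,78.8,265.5,-128)"
```

```text
[-0.3  4.4 10.2] [ 0.81  0.21 -0.07] 0.22727443270179926
step [0.03 0.05 0.17] [-0.08  0.11 -0.02] | pos [557.1  78.8 267.2] rpy [-1.7992e+02  1.1000e-01 -1.2802e+02] t 14.0 j6 2.26
```

Call:
{"fn": "arm_command", "kwargs": {
  "steps": [
    [0,0,0.05,0,0,0],
    [0,0,0.1,0,0,0],
    [0,0,0.1,0,0,0],
    [0,0,0.1,0,0,0]
  ]
}}

```text
t: 14.33
eef_pos: [557.1, 78.8, 266.3]
tcp_rot: [-3.14, 0.002, -2.234]
ft_force: [0.0, 5.0, 10.9]
opening: 0.231
```

Run:
```python
from h import *
for i in range(4):
    s=state();print(s['eef_pos'].round(1),s['ft_force'].round(1),s['moment'].round(2),s['opening'].round(3)); im,m=shot('wrist','pics/w7.png')
print(proj(m,(556.6,78.9,98)))
cv2.imwrite('pics/w7b.png',cv2.resize(cv2.imread('pics/w7.png'),(640,480)))
```

```text
Traceback (most recent call last):
AttributeError: 'float' object has no attribute 'round'
```

Call:
{"fn": "arm_command", "kwargs": {
  "steps": [
    [0,0,0.05,0,0,0],
    [0,0,0.05,0,0,-2],
    [0,0,0.05,0,0,-5],
    [0,0,0.05,0,0,-9],
    [0,0,0.05,0,0,-13],
    [0,0,0.05,0,0,-17],
    [0,0,0.05,0,0,-20],
    [0,0,0.05,0,0,-20]
  ]
}}

```text
t: 15.0
eef_pos: [557.1, 79.0, 265.9]
tcp_rot: [-3.139, 0.002, -1.881]
ft_force: [-0.0, 6.6, 11.0]
opening: 0.226
```

Run:
```python
from h import *
s=state();print(s['eef_pos'].round(1),s['ft_force'].round(1),s['moment'].round(2),s['opening'])
im,m=shot('wrist','pics/w7.png'); print(proj(m,(556.6,78.9,98))*1.25)
cv2.imwrite('pics/w7b.png',cv2.resize(cv2.imread('pics/w7.png'),(640,480)))
```

```text
[557.1  79.  265.9] [-0.   6.6 11. ] [1.36 0.17 0.56] 0.2260899486923634
[317.05829107 312.54199902]
```

View pics/w7b.png

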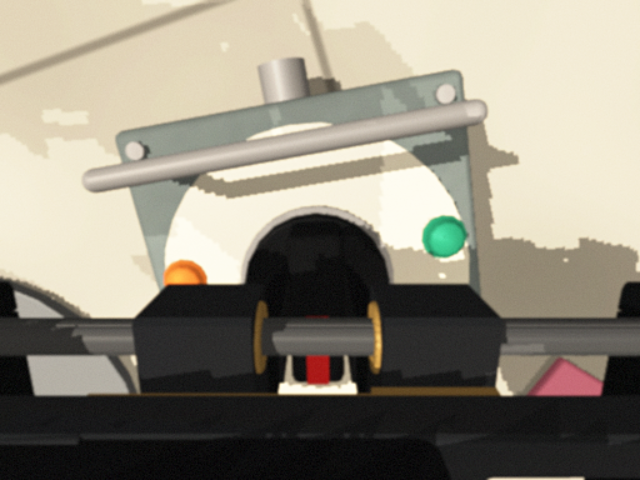

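The view shows the red pointer (318,365) lined up with the gripper, so the knob follows the turn. Continue, easing 1 mm towards +y.

Call:
{"fn": "arm_command", "kwargs": {
  "steps": [
    [-0.1,0.03,0,0,0,-3],
    [-0.1,0.03,0,0,0,-8],
    [-0.1,0.03,0,0,0,-13],
    [-0.1,0.03,0,0,0,-18],
    [-0.1,0.03,0,0,0,-23],
    [-0.1,0.03,0,0,0,-28],
    [-0.1,0.03,0,0,0,-33],
    [-0.1,0.03,0,0,0,-38],
    [-0.1,0.03,0,0,0,-43],
    [-0.1,0.03,0,0,0,-48],
    [-0.1,0.03,0,0,0,-50],
    [-0.1,0.03,0,0,0,-50]
  ]
}}

```text
t: 16.05
eef_pos: [557.0, 79.7, 265.8]
tcp_rot: [-3.14, -0.001, -1.009]
ft_force: [-1.5, 3.0, 10.6]
opening: 0.231
```

Run:
```python
from h import *
s=state();print(s['eef_pos'].round(1),s['ft_force'].round(1),s['moment'].round(2),s['opening'],s['joints'][5]); go(557,79.5,265.5,2.2)
```

```text
[557.   79.7 265.8] [-1.5  3.  10.6] [0.46 0.22 0.08] 0.23148388535384495 1.033473194727415
step [0.02 0.01 0.03] [ -0.07  -0.11 -60.  ] | pos [557.   79.7 265.8] rpy [-1.7989e+02 -6.0000e-02 -5.7800e+01] t 16.05 j6 1.03
```

Call:
{"fn": "arm_command", "kwargs": {
  "steps": [
    [0,0,0,0,0,-3],
    [0,0,0,0,0,-8],
    [0,0,0,0,0,-14],
    [0,0,0,0,0,-20],
    [0,0,0,0,0,-26],
    [0,0,0,0,0,-32],
    [0,0,0,0,0,-38],
    [0,0,0,0,0,-44],
    [0,0,0,0,0,-50],
    [0,0,0,0,0,-56],
    [0,0,0,0,0,-59],
    [0,0,0,0,0,-60]
  ]
}}

```text
t: 17.05
eef_pos: [556.8, 79.9, 265.7]
tcp_rot: [-3.141, -0.001, 0.039]
ft_force: [-2.4, 3.3, 10.4]
opening: 0.234
```

Call:
{"fn": "arm_command", "kwargs": {
  "steps": [
    [0,0,0,0,0,0],
    [0,0,0,0,0,0],
    [0,0,0,0,0,0]
  ]
}}

```text
t: 17.3
eef_pos: [556.8, 79.8, 265.7]
tcp_rot: [-3.141, -0.001, 0.035]
ft_force: [-2.0, 3.2, 11.1]
opening: 0.227
```

Run:
```python
from h import *
im,m=shot('wrist','pics/w8.png'); s=state();print(s['eef_pos'].round(1),s['ft_force'].round(1),s['moment'].round(2),s['opening'],np.degrees(s['tcp_rot'])); 
cv2.imwrite('pics/w8b.png',cv2.resize(cv2.imread('pics/w8.png'),(640,480)))
```

```text
[556.8  79.9 265.7] [-2.   4.6 11.1] [0.79 0.37 0.03] 0.2338383482230144 [-1.79971259e+02 -8.07467838e-02  2.01045884e+00]
```

View pics/w8b.png

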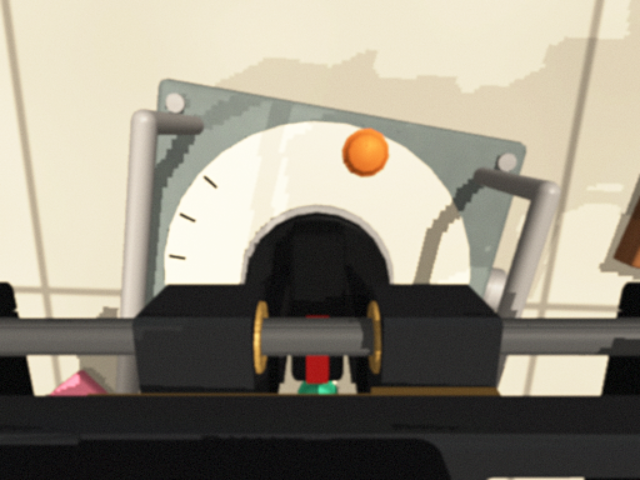

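The pointer (318,370) points straight at the green bead (318,390). Let it rise in the grip, then open.

Call:
{"fn": "arm_command", "kwargs": {
  "steps": [
    [0,0,-0.15,0,0,0],
    [0,0,-0.3,0,0,0],
    [0,0,-0.45,0,0,0],
    [0,0,-0.6,0,0,0],
    [0,0,-0.75,0,0,0],
    [0,0,-0.8,0,0,0],
    [0,0,-0.8,0,0,0]
  ]
}}

```text
t: 17.93
eef_pos: [556.9, 79.8, 273.5]
tcp_rot: [-3.141, -0.001, 0.035]
ft_force: [-1.6, 3.3, 6.4]
opening: 0.23
```

Call:
{"fn": "arm_command", "kwargs": {
  "steps": [
    [0,0,0,0,0,0],
    [0,0,0,0,0,0],
    [0,0,0,0,0,0],
    [0,0,0,0,0,0],
    [0,0,0,0,0,0],
    [0,0,0,0,0,0]
  ],
  "jaw": 4.5
}}

```text
t: 18.43
eef_pos: [556.8, 79.3, 272.5]
tcp_rot: [3.141, 0.0, 0.035]
ft_force: [0.6, -0.6, -0.5]
opening: 0.472
```

Call:
{"fn": "arm_command", "kwargs": {
  "steps": [
    [0,0,-0.5,0,0,0],
    [0,0,-2,0,0,0],
    [0,0,-4,0,0,0],
    [0,0,-6.5,0,0,0],
    [0,0,-9.5,0,0,0],
    [0,0,-12,0,0,0],
    [0,3,-13,0,0,0],
    [0,6,-13,0,0,0],
    [0,8,-13,0,0,0],
    [0,9,-13,0,0,0],
    [0,9,-13,0,0,0],
    [0,9,-13,0,0,0]
  ]
}}

```text
t: 19.43
eef_pos: [559.9, -10.4, 402.6]
tcp_rot: [-3.141, 0.0, 0.034]
ft_force: [0.5, 1.2, -0.5]
opening: 0.475
```

Run:
```python
from h import *
im,m=shot('wrist','pics/w9.png'); s=state();print(s['eef_pos'].round(1),s['ft_force'].round(1),s['t'])
im2,m2=shot('top','pics/top9.png')
u,v=proj(m,(556,78,100)).astype(int);u0,v0=max(u-80,0),max(v-60,0);print(u0,v0)
a=cv2.resize(cv2.imread('pics/w9.png')[v0:v0+150,u0:u0+160],(400,375),interpolation=cv2.INTER_CUBIC)
b=cv2.resize(cv2.imread('pics/top9.png')[100:250,110:270],(400,375),interpolation=cv2.INTER_CUBIC)
cv2.imwrite('pics/c9.png',np.hstack([a,b]))
```

```text
[559.9  -9.9 402.5] [-0.1 -0.5 -0.2] 19.4833
173 21
```

View pics/c9.png

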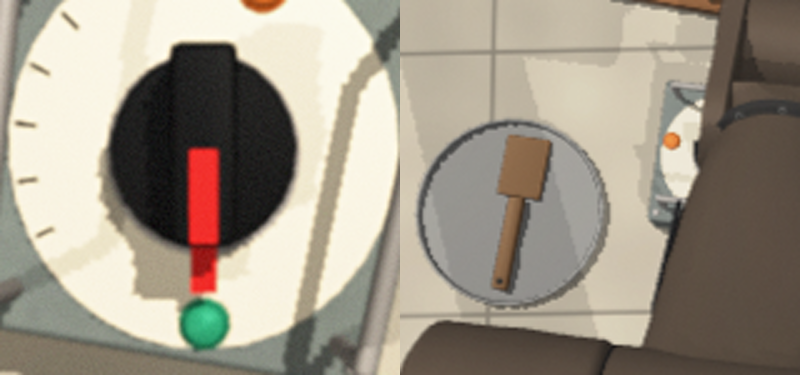

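The pointer tip (203,290) is in line with the bead (205,323), and the paddle is flat in the middle of the tray. Final numeric check, then hand in.

Run:
```python
from h import *
m=load('pics/w9.png'); P=lambda u,v,z: back(m,173+(u+.5)/2.5-.5,21+(v+.5)/2.5-.5,z)[:2]
ang=lambda d: np.degrees(np.arctan2(d[1],d[0])).round(1)
g=P(205,323,64); c=np.array([556.6,79]); d=P(204,240,108)-P(204,150,108)
print('bead',g,'dir',ang(g-c),'stripe',ang(d),'tip dist z84',np.linalg.norm(P(203,290,84)-g))
t=load('pics/top9.png'); Q=lambda u,v,z: back(t,110+u/2.5,100+v/2.5,z)[:2]
h,b=Q(100,288,16),Q(127,138,10); u=(b-h)/np.linalg.norm(b-h)
print('paddle L',np.linalg.norm(b-h),'origin',h+102*u,'tray',(Q(18,213,12)+Q(206,213,12)+Q(112,119,12)+Q(112,307,12))/4)
print('job',job_done())
```

```text
bead [559.48422993  15.9029948 ] dir -87.4 stripe -88.0 tip dist z84 14.826319694082299
paddle L 185.90336410873655 origin [510.77195597 333.27220831] tray [501.66754244 336.94763708]
the job is handed in; nothing more can be done
job None
```

I moved the paddle onto the tray and turned the knob to the green bead, and handed the job in at about 19.5 s of the 72 s. No verdict was reported.

- **Paddle:** I took the small bronze one off the guard rails, lowered it onto the tray with only about 2 N registering at contact, and let go. In the last pictures it lies flat, with its origin about 10 mm from the tray's centre (limit 50 mm).
- **Knob:** I gripped the bar and pressed it down, with the fingers travelling about 9 mm and an 11 N reaction. I then turned it 130° anticlockwise to the green bead, let it rise in the grip, and released it. The pointer is within about 1° of the bead's direction. Its tip measures 14.8 mm from the bead's centre, against 14 mm exact and a 16 mm limit.
- **Clearance:** The gripper was above and clear of everything at the end, with no force reading beyond noise. The arm's path stayed clear of the mortar, tin and rack throughout, but I took no closing picture to confirm they had not moved.

**Where the checks disagreed:**
- During the press, the force suggested about 6–7 mm of depth while the finger travel suggested 8–9 mm. Both are past the 5 mm needed to turn the knob.
- The paddle measured 186–187 mm long in the images, against the 190 mm given.
- Knob height after release was judged only from the picture and the force dropping back to zero.

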